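# Close up the row of bricks on the soldering hearth

### The job

Put the loose cream soldering brick from the bench on the raised hearth bar, at the open end of the row, and push the whole row along the bar until the sliding end brick comes up solid against its hidden buffer, so that all three bricks butt flush, in line, with no gap at either joint. Once it is solid, hold a firm push of about 10 N for a moment, never over 30 N since the bricks crumble, then let go; leave the black charcoal block, the tin and the steel bench block where they are.

Things in the scene. Friction and masses are not known exactly. Their poses are not given: they have to be found in the camera images.
- new_brick: the loose cream soldering brick, 56 (x) x 90 (y) x 34 (z) mm, 0.1 to 0.2 kg, lying flat on the bench at the start. Origin at the centre of its underside; y along its 90 mm length, z up. Its two ends are alike.
- middle_brick: grey brick of the same size (56 x 90 x 34 mm), loose, 0.1 to 0.2 kg, lying flat on the hearth bar between the end brick and the bar's open end, at first 8 to 48 mm short of the end brick and a little askew. Origin at the centre of its underside; y along its 90 mm length.
- end_brick: cream brick of the same size in a dark steel shoe at its far end, captive on the bar: slides only along it, 1 N drag, up to a stiff rubber buffer (1 mm per 8 N) hidden in the bar, 8 to 24 mm further on, unseen and set differently each time. Origin at the centre of its underside, level with the bar's top; y along the bar towards the buffer; the other bricks belong at 90 and 180 mm along its -y.
- hearth: the soldering hearth, fixed: a level steel bar 34 mm wide (x), 340 mm long (y), its top 60 mm above the bench, on two posts over a foot plate 70 x 320 x 6 mm. The bricks lie along the bar and overhang it 11 mm on each side. Origin on the bench under the bar's middle; y along the bar towards the end brick. The open end is at y = -170 mm.
- charcoal: black charcoal block, 56 (x) x 90 (y) x 30 (z) mm, loose on the bench; leave alone. Origin at the centre of its underside.
- tin: open aluminium tin with brass balls, 80 (x) x 110 (y) x 28 (z) mm, loose on the bench; leave alone. Origin at the centre of its underside.
- bench_block: square steel bench block, 75 x 75 x 24 mm, loose on the bench; leave alone. Origin at the centre of its underside.

How it is judged (in metres and radians):
On the way:
1. the row is pressed up tight: the new brick bears on the middle brick and the middle brick on the end brick, each with more than 5 N, for 0.2 s (contact force between new_brick and middle_brick above 5 N and contact force between middle_brick and end_brick above 5 N), for 0.2 s.
At the end, for the whole second after the job is handed in: End, middle and new brick butt in a row: each joint closed to 2 mm and square to 0.035 rad; both loose bricks flat on the bar (2.5 mm, 0.035 rad), in line with the end brick to 8 mm sideways; end brick at least 6 mm along from its start; all at rest (y of middle_brick in the frame of end_brick between -0.092 and -0.088 m and x of middle_brick in the frame of end_brick between -0.008 and 0.008 m and z of middle_brick in the frame of end_brick between -0.0025 and 0.0025 m and angle between the y axis of middle_brick and the y axis of end_brick, either way round below 0.035 rad and distance between new_brick and middle_brick between 0.088 and 0.092 m and y of new_brick in the frame of end_brick between -0.184 and -0.176 m and x of new_brick in the frame of end_brick between -0.008 and 0.008 m and z of new_brick in the frame of end_brick between -0.0025 and 0.0025 m and angle between the y axis of new_brick and the y axis of middle_brick, either way round below 0.035 rad and angle between each of new_brick, middle_brick's own z axis and vertical below 0.035 rad and linear speed of each of new_brick, middle_brick, end_brick below 0.01 m/s and distance of end_brick from where it was at the start of the episode above 0.006 m); the robot touches nothing.
It fails at once if the charcoal block is moved more than 20 mm (distance of charcoal from where it was at the start of the episode above 0.02 m).
It fails at once if the tin is moved more than 20 mm (distance of tin from where it was at the start of the episode above 0.02 m).
It fails at once if the steel bench block is moved more than 20 mm (distance of bench_block from where it was at the start of the episode above 0.02 m).
It fails at once if the new brick and the middle brick are pressed together with more than 30 N (they would crumble) (contact force between new_brick and middle_brick above 30 N).
It fails at once if the middle brick and the end brick are pressed together with more than 30 N (they would crumble) (contact force between middle_brick and end_brick above 30 N).
It also fails if it takes over 45 s, if anything falls off the work surface, if the arm or the gripper's body presses on something with over 40 N, if the wrist force passes 120 N, or if a joint passes its speed limit or range.

### The arm

A 7-joint arm with a two-finger parallel gripper is mounted at the origin on the work surface. World frame = base frame: x ahead of the robot, y to its left, z up, the work surface at z = 0. Lengths are in mm, angles in rad, forces in N, time in s.
With the tool pointing down it reaches from about 400 to 900 mm from the base axis. Payload 5.6 kg.
Tool frame: the origin (TCP) lies midway between the tips of the shut fingers; the grasp point (between the pads) lies 19 mm behind it; z points along the fingers, y is the line along which they close (so a half turn about z gives the same grasp; the last joint's range is limited). The gripper opens to 92 mm and grips with 3 to 60 N. Pads are 20 mm wide; open, the fingers measure 128 mm over their backs; the gripper's body (75 mm by 189 mm) begins 69 mm behind the grasp point.
Start: joints at [-1.386, 0.468, -0.012, 1.603, 0.006, 1.071, -0.056], TCP at [146.834, 633.205, 214.592] pointing down, gripper open.
Joint ranges: [-2.53, 2.53], [-0.31, 2.02], [-1.57, 1.55], [0.28, 2.44], [-1.29, 4.43], [0.15, 1.84], [-2.92, 2.92]. Speed limits (rad/s): [2.57, 2.57, 3.14, 3.14, 3.14, 3.14, 3.14].

### API

Orientations are given as a rotation vector (axis times angle).
In Python, from cell import robot, grip, kin, viewer gives the robot as it stands. Calls block until the motion is done:
- robot.movep(position, orientation): joint-space move of the TCP to a pose.
- robot.servo_line(position, feed=150, rotation=None): straight line of the TCP; rotation=None keeps the orientation; feed is the mean speed in mm/s.
- robot.goto_joints(angles): joint-space move.
- grip(opening, newtons=None): opening from 0.0 (shut) to 1.0 (fully open); newtons is the grip in N (None keeps the last); returns when the fingers have stopped.
- robot.hold(seconds).
- kin.ik(position, orientation): joint angles nearest the present ones, or None.
- robot.observe(): the state.
- viewer.read_camera(name): name is "scene" or "top"; returns the picture (480x640x3 uint8, red, green, blue); there is no depth.
- viewer.camera_info(name): a dict with "camera_matrix" (3x3 intrinsics, pixels), "k1" (the pictures are not rectified: a ray, as slopes to the right and down, at radius r is drawn at 1 + k1 r^2 times it, then the intrinsics apply), "R" (3x3) and "t" (3): a world point X has camera coordinates R X + t. Camera axes: x right, y down, z forward; pixel columns grow to the right and rows downward; lengths in mm; the calibration is good to about 2 mm. A picture is of the moment at which its call begins. camera_info takes no time and is no camera call.
A pose or a line that the arm cannot do raises robot.IKError and nothing moves.
- robot.job_done(): hands the job in; it is judged then, once.
Trained networks look in the newest picture that a camera, given by its name, has taken for a name from the list of things; names that differ only in an ending like _2 or _b are one class to them, and where a whole thing is asked for, a point or a joint stands for the part that bears it (a point fixed in the world has none). Each returns a list of dicts, best first, with "confidence" (0 to 1); they miss things now and then, are a little off and sometimes report something else, mostly with a low value. They report only what shows in the picture. A call takes as long as a camera call.
- viewer.silhouettes(name, camera): "mask" (480x640 bool, what is visible of it).
- viewer.pinpoint(name, camera): "at" ([x, y, z] in mm, in the coordinates of the camera as it stood for that picture, good to about 4 mm: a listed point, or the origin of a listed thing).
The state is a dict: "t": time; "joints": joint angles; "joint_velocities": joint speeds; "joint_torque": joint torques, N m; "tcp_pos": TCP position; "tcp_rot": TCP orientation; "contact_force": force on the tool from outside, world axes, zero at the start; "wrist_torque": the same for the moment, N m; "grip_width": opening from 0.0 (shut) to 1.0 (fully open); "grip_force": force on a finger pad.
Only numpy, scipy, OpenCV 4.12 (cv2) and the standard library are available. Lean on these libraries where they do the work, as an engineer would, in place of code of your own. Each camera call takes 0.05 s, during which the arm holds its last target. There are 200 camera calls.

## Working session

There is one attempt and no reset: what is moved stays moved. The work goes in short steps, each a Python script; the robot and the scene stay as the last script left them, time stands still between calls to the robot, and variables do not carry over. Pictures are saved under pics/ and viewed, at most 10 in all, crops included, and the job is handed in when it is done.

```bash
ls; mkdir -p pics; python3 - <<'E'
from cell import robot, grip, kin, viewer
import cv2, numpy as np
s=robot.observe(); print(s['t'],s['tcp_pos'],s['tcp_rot'],s['contact_force'],s['grip_width'])
ims=[]
for c in ("scene","top"):
    im=viewer.read_camera(c); cv2.imwrite(f"pics/{c}0.png",im[...,::-1])
    i=viewer.camera_info(c); R=np.array(i['R']);t=np.array(i['t']); print(c,i['camera_matrix'],i['k1'],(-R.T@t).round(0), R.round(2).tolist())
    for n in ("new_brick","middle_brick","end_brick","hearth","charcoal","tin","bench_block"):
        for d in viewer.pinpoint(n,c)[:2]:
            print(n,round(d['confidence'],2),(R.T@(np.array(d['at'])-t)).round(1))
print(robot.observe()['t'])
E
```

```text
pics
0.0 [146.74968296 632.64360815 213.65947786] [-3.57190765e-01 -3.12115696e+00  2.68963062e-03] [-0.4067017   0.10031725 -0.73950986] 1.0004626253430646
scene [[624.54799584   0.         311.05358768]
 [  0.         624.54799584 239.31347191]
 [  0.           0.           1.        ]] 0.06918080424838341 [1049.  962.  853.] [[-0.89, 0.46, 0.0], [0.27, 0.53, -0.81], [-0.37, -0.71, -0.59]]
new_brick 0.85 [4.594e+02 4.090e+01 4.000e-01]
new_brick 0.47 [628.7  45.1  -2.8]
middle_brick 0.71 [628.   41.5  62.1]
end_brick 0.97 [625.5 151.7  63.8]
hearth 0.58 [630.1  46.1   1.3]
charcoal 0.59 [ 466.8 -289.6   -2.4]
tin 0.69 [4.438e+02 2.884e+02 2.000e-01]
bench_block 0.75 [ 702.9 -347.2   -3.8]
top [[554.57203565   0.         312.029347  ]
 [  0.         554.57203565 242.43845232]
 [  0.           0.           1.        ]] -0.16309755542606377 [ 494.  -14. 1247.] [[0.01, -1.0, -0.01], [-1.0, -0.01, -0.06], [0.06, 0.01, -1.0]]
new_brick 0.84 [452.4  47.3   0.5]
middle_brick 0.63 [624.3  43.1  63.1]
end_brick 0.57 [626.6 152.3  61.9]
hearth 0.57 [629.8  43.9  -2.9]
charcoal 0.85 [ 465.4 -291.7   -0.5]
tin 0.86 [440.3 287.7   2.5]
bench_block 0.98 [ 6.995e+02 -3.457e+02 -2.000e-01]
0.8
```

View pics/scene0.png

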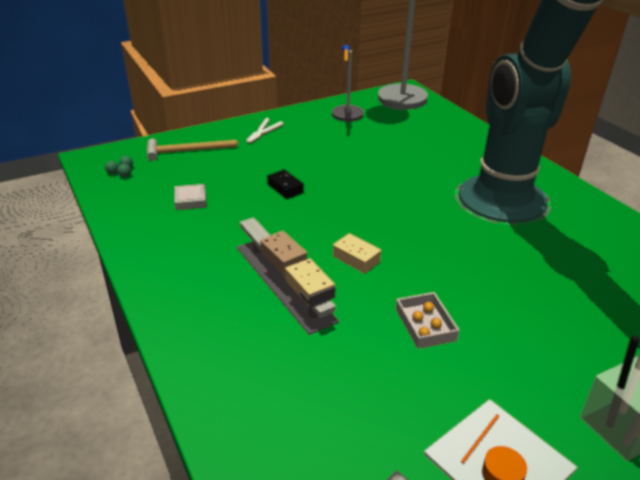

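View pics/top0.png

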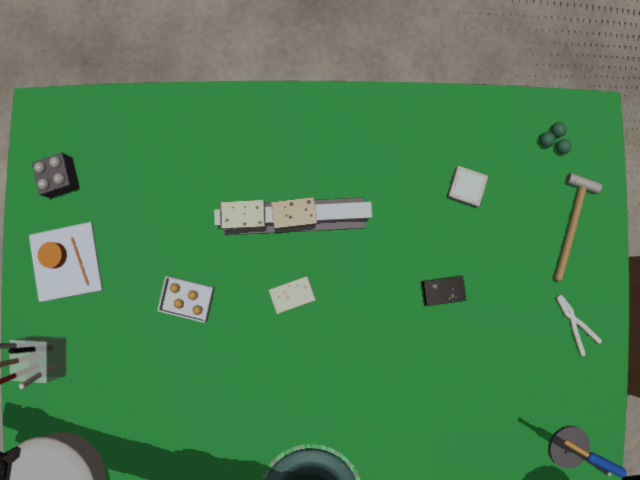

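The top view shows the end brick at (243,214), the skewed middle brick at (294,213), and the bar's open end at (372,211). The loose cream brick is at (292,295), and both sides of it are clear. Next I'll fit box models to the silhouettes in both cameras to get the poses.

```bash
cat > h.py <<'E'
from cell import robot, grip, kin, viewer
import cv2, numpy as np
from scipy.optimize import minimize
from scipy.spatial.transform import Rotation as Ro
def proj(P,i):
    k=np.array(i['camera_matrix']); r,_=cv2.Rodrigues(np.array(i['R'],float))
    return cv2.projectPoints(np.float64(P),r,np.float64(i['t']),k,np.float64([i['k1'],0,0,0]))[0][:,0]
def box(x,y,a,z,sx=56,sy=90,sz=34,oy=0):
    g=np.array([[u*sx/2,v*sy/2+oy] for u in(-1,1) for v in(-1,1)])
    c,s=np.cos(a),np.sin(a); g=g@np.array([[c,s],[-s,c]])+[x,y]
    return np.array([[*p,q] for p in g for q in(z,z+sz)])
def hull(boxes,i,S=4):
    m=np.zeros((480*S,640*S),np.uint8)
    for b in boxes:
        h=cv2.convexHull(np.float32(proj(b,i)))
        cv2.fillPoly(m,[np.int32(np.round((h*S+(S-1)/2)*16))],1,shift=4)
    return m
def fit(name,z,cams,x0):
    """best x,y,yaw (mm, rad) of a brick from its silhouettes; also IoU"""
    D=[]
    for c in cams:
        r=viewer.silhouettes(name,c)
        if r: D.append((viewer.camera_info(c),cv2.resize(r[0]['mask'].astype(np.uint8),None,fx=4,fy=4,interpolation=cv2.INTER_NEAREST)))
    def cost(p):
        t=0
        for i,m in D:
            h=hull([box(p[0],p[1],p[2]/100,z)],i); t+=1-(h&m).sum()/(h|m).sum()
        return t/len(D)
    x0=np.array([x0[0],x0[1],x0[2]*100])
    r=minimize(cost,x0,method='Nelder-Mead',options=dict(initial_simplex=x0+np.array([[0,0,0],[8,0,0],[0,8,0],[0,0,15]]),xatol=.1,fatol=1e-4,maxiter=150))
    return np.array([r.x[0],r.x[1],r.x[2]/100]),1-r.fun
def rot(a):
    "tool down, closing line (tool y) along the x axis of a thing with yaw a"
    return Ro.from_matrix(np.array([[-np.sin(a),np.cos(a),0],[np.cos(a),np.sin(a),0],[0,0,-1]]).T).as_rotvec()
E
cat > look.py <<'E'
from h import *
for c in("scene","top"): viewer.read_camera(c)
for n,z,x0 in(("new_brick",0,(455,44,.25)),("middle_brick",60,(625,42,.05)),("end_brick",60,(626,152,.02))):
    for c in (["top"],["scene"],["top","scene"]):
        p,q=fit(n,z,c,x0); print(n,c,p.round(3),round(q,3))
m=viewer.silhouettes("hearth","top")[0]['mask']; np.save("hearth.npy",m)
im=viewer.read_camera("top"); cv2.imwrite("pics/bar.png",cv2.resize(im[180:250,200:390,::-1],None,fx=4,fy=4,interpolation=cv2.INTER_CUBIC))
print(robot.observe()['t'],rot_ok:=Ro.from_rotvec(robot.observe()['tcp_rot']).as_matrix().round(2).tolist())
E
python3 look.py
```

```text
new_brick ['top'] [4.5233e+02 4.6131e+01 3.5800e-01] 0.965
new_brick ['scene'] [4.54713e+02 4.78510e+01 3.89000e-01] 0.939
new_brick ['top', 'scene'] [4.52822e+02 4.61950e+01 3.56000e-01] 0.947
middle_brick ['top'] [6.26873e+02 4.08830e+01 1.23000e-01] 0.968
middle_brick ['scene'] [6.29433e+02 4.02750e+01 9.60000e-02] 0.869
middle_brick ['top', 'scene'] [6.2739e+02 4.0467e+01 1.2400e-01] 0.907
end_brick ['top'] [6.22351e+02 1.51407e+02 6.20000e-02] 0.95
end_brick ['scene'] [6.25550e+02 1.52211e+02 7.10000e-02] 0.961
end_brick ['top', 'scene'] [6.23871e+02 1.51634e+02 8.70000e-02] 0.941
1.6 [[-0.97, 0.23, 0.0], [0.23, 0.97, -0.0], [-0.0, -0.0, -1.0]]
```

View pics/bar.png

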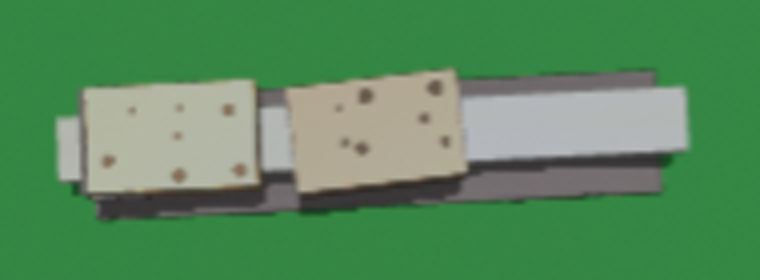

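The bar's top shows in the crop, with its open end centred at (686,118) and its far end at (58,150). I'll back-project those two points to z=60 to get the bar axis.

```bash
cat >> h.py <<'E'
def back(uv,cam,z):
    i=viewer.camera_info(cam); R=np.array(i['R']); t=np.array(i['t'])
    n=cv2.undistortPoints(np.float64(uv)[:,None],np.array(i['camera_matrix']),np.float64([i['k1'],0,0,0]))[:,0]
    d=np.c_[n,np.ones(len(n))]@R; C=-R.T@t
    return C+d*((z-C[2])/d[:,2])[:,None]
E
python3 - <<'E'
from h import *
c=np.array([[685,87],[687.5,150.5],[58,118],[58,181],[468,97],[468,160]])
uv=np.array([200,180])+(c+.5)/4-.5
P=back(uv,"top",60)[:,:2]; print(P.round(1))
o,f,k=(P[0]+P[1])/2,(P[2]+P[3])/2,(P[4]+P[5])/2
d=f-o; a=np.arctan2(-d[0],d[1]); print("len",np.hypot(*d),"yaw",a,"mid",(o+f)/2, "kink",np.cross(d,k-o)/np.hypot(*d))
# end brick relative to the axis
for p in ([622.35,151.4],[623.9,151.6],[626.9,40.9]): 
    e=np.array(p)-o; print("along,side",e@d/340,-np.cross(e,d)/340)
for q in ((627,41,65,.06),(627,41,200,.06),(453,46,4,.356),(632,-60,64,.06)):
    for s in (0,np.pi):
        J=kin.ik(np.array(q[:3],float),rot(q[3]+s)); print(q,None if J is None else np.round(J,2))
E
```

```text
[[ 655.7 -123. ]
 [ 621.3 -124.4]
 [ 636.3  216.2]
 [ 602.   215.4]
 [ 649.2   -6.1]
 [ 615.1   -6.4]]
len 340.1385393662682 yaw 0.0570846651143477 mid [628.82551894  46.04480319] kink -0.3072496632780433
along,side 275.73461434481675 0.45425576746375984
along,side 275.8459007109128 -1.105265388202117
along,side 165.1099544544722 2.2168152940307237
(627, 41, 65, 0.06) [-0.52  0.66  0.55  1.79 -0.46  0.82  0.32]
(627, 41, 65, 0.06) [-0.92  1.11  1.33  1.81 -1.16  1.25 -2.32]
(627, 41, 200, 0.06) [-0.59  0.5   0.65  1.71 -0.34  1.05  0.23]
(627, 41, 200, 0.06) [-0.95  0.84  1.34  1.73 -0.85  1.3  -2.49]
(453, 46, 4, 0.356) [-0.41  0.52  0.28  2.21 -0.32  0.45  0.48]
(453, 46, 4, 0.356) [-1.02  0.85  1.11  2.24 -1.14  0.83 -1.91]
(632, -60, 64, 0.06) [-0.39  0.69  0.61  1.77 -0.51  0.84  0.52]
(632, -60, 64, 0.06) [-0.76  1.12  1.33  1.8  -1.16  1.26 -2.16]<stdin>:6: DeprecationWarning: Arrays of 2-dimensional vectors are deprecated. Use arrays of 3-dimensional vectors instead. (deprecated in NumPy 2.0)
<stdin>:9: DeprecationWarning: Arrays of 2-dimensional vectors are deprecated. Use arrays of 3-dimensional vectors instead. (deprecated in NumPy 2.0)
```

```bash
cat >> h.py <<'E'
A=0.057; M=np.array([628.8,46.0]); U=np.array([-np.sin(A),np.cos(A)])
def bar(s,z): return np.array([*(M+s*U),z])      # point at s along the bar
def push(): return -float(np.dot(robot.observe()['contact_force'][:2],U))
def say(w):
    s=robot.observe(); print(w,'t',round(s['t'],2),'tcp',np.round(s['tcp_pos'],1),'F',np.round(s['contact_force'],1),'grip',round(s['grip_width']*92,1),round(s['grip_force'],1))
E
python3 - <<'E'
from h import *
robot.movep(bar(-5,130),rot(A)); say('above')
robot.servo_line(bar(-5,66),feed=80); say('down')
grip(0.3,6); say('closed')
robot.servo_line(bar(13,66),feed=40); say('slid')
grip(0.9); robot.servo_line(bar(13,130),feed=150); say('up')
n=(452.8,46.2); b=.357
robot.movep(np.array([*n,70]),rot(b)); say('over new')
robot.servo_line(np.array([*n,4]),feed=80); say('down')
grip(0.3,35); say('gripped')
robot.servo_line(np.array([*n,130]),feed=150); say('lifted')
E
```

```text
above t 4.31 tcp [629.   42.5 129.9] F [-0.2  0.2  0.4] grip 92.3 0.0
down t 5.26 tcp [629.5  40.9  66.4] F [0.3 0.  0.1] grip 92.2 0.0
closed t 5.88 tcp [629.   41.1  66.1] F [-0.5  0.3  1.3] grip 57.4 5.9
slid t 6.47 tcp [628.3  60.   66.1] F [1.4 0.5 2.3] grip 56.8 5.9
up t 7.6 tcp [627.6  59.2 129.7] F [ 0.1  0.5 -0.7] grip 82.8 0.0
over new t 8.37 tcp [454.6  46.4  70.3] F [ 0.5  0.2 -0.1] grip 82.7 0.0
down t 9.34 tcp [453.1  46.1   4.3] F [ 1.  -0.8 -0.2] grip 82.8 0.0
gripped t 9.86 tcp [453.1  46.3   4.3] F [-0.   0.9  3.4] grip 55.6 35.0
lifted t 10.85 tcp [452.1  46.2 129.3] F [ 0.5 -0.2 -0.8] grip 56.0 35.0
```

```bash
python3 - <<'E'
from h import *
robot.movep(bar(-95,135),rot(A)); say('over bar')
robot.servo_line(bar(-95,67),feed=80); robot.hold(.2); say('low')
f0=robot.observe()['contact_force'][2]
z=67
while z>62.5:
    z-=.4; robot.servo_line(bar(-95,z),feed=10)
    f=robot.observe()['contact_force'][2]-f0
    if f>2.5: break
say(f'touch z={z:.1f} df={f:.1f}')
c=viewer.read_camera("scene"); cv2.imwrite("pics/s1.png",cv2.resize(c[180:360,200:440,::-1],None,fx=3,fy=3,interpolation=cv2.INTER_CUBIC))
E
```

```text
over bar t 11.68 tcp [632.6 -48.2 133.7] F [-1.7 -0.5 -1.6] grip 55.9 35.0
low t 12.88 tcp [634.6 -48.8  67.5] F [ 0.1  0.  -1.3] grip 55.7 35.0
touch z=63.8 df=7.6 t 14.88 tcp [634.3 -48.9  64.3] F [-2.9  0.9  6.3] grip 55.7 35.0
```

View pics/s1.png

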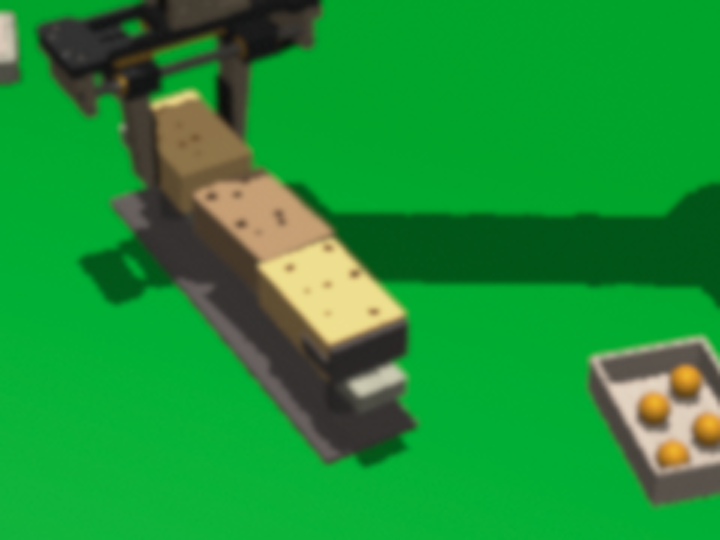

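The new brick sits on the bar in the grip, at about (200,140) in the crop. The middle and end bricks are straight ahead of it, at (265,220) and (335,290). I'll ease the downward load, then push in small steps while watching the force.

```bash
cat > p.py <<'E'
from h import *
z=64.3
robot.servo_line(bar(-95,z),feed=10)
robot.servo_line(bar(-85,z),feed=25); robot.hold(.1); say('near')
s=-85.; log=[]
while s<-20 and robot.observe()['t']<33:
    f=push(); log.append((round(s,1),round(f,1)))
    if f>11: break
    d=.8 if f<5 else .25
    s+=d; robot.servo_line(bar(s,z),feed=10)
print(log); say('solid')
F=[]
for _ in range(6): robot.hold(.1); F.append(round(push(),1))
print(F, 's',s, 'cmd lag', np.dot(robot.observe()['tcp_pos'][:2]-M,U))
open('s.txt','w').write(str(s))
E
python3 p.py
```

```text
near t 15.83 tcp [633.9 -38.2  64.4] F [0.7 0.4 1.7] grip 56.0 35.0
[(-85.0, -0.4), (-84.2, 0.5), (-83.4, 0.5), (-82.6, 2.1), (-81.8, 2.2), (-81.0, 3.2), (-80.2, 2.3), (-79.4, 2.4), (-78.6, 3.7), (-77.8, 3.2), (-77.0, 2.7), (-76.2, 5.2), (-76.0, 5.2), (-75.7, 5.6), (-75.5, 6.1), (-75.2, 5.8), (-75.0, 4.6), (-74.2, 5.1), (-73.9, 6.4), (-73.7, 6.6), (-73.4, 5.3), (-73.2, 5.3), (-72.9, 5.5), (-72.7, 5.4), (-72.4, 5.0), (-71.6, 5.7), (-71.4, 5.4), (-71.1, 5.8), (-70.9, 5.5), (-70.6, 5.3), (-70.4, 5.6), (-70.1, 4.9), (-69.3, 5.8), (-69.1, 5.5), (-68.8, 5.7), (-68.6, 6.0), (-68.3, 6.0), (-68.1, 5.3), (-67.8, 6.0), (-67.6, 7.0), (-67.3, 6.9), (-67.1, 5.0), (-66.8, 6.1), (-66.6, 5.4), (-66.3, 6.3), (-66.1, 5.1), (-65.8, 6.0), (-65.6, 5.5), (-65.3, 5.1), (-65.1, 5.4), (-64.8, 5.4), (-64.6, 5.1), (-64.3, 5.9), (-64.1, 5.6), (-63.8, 5.7), (-63.6, 5.8), (-63.3, 5.3), (-63.1, 5.6), (-62.8, 5.1), (-62.6, 6.2), (-62.3, 5.1), (-62.1, 5.3), (-61.8, 5.3), (-61.6, 6.2), (-61.3, 6.9), (-61.1, 6.0), (-60.8, 6.1), (-60.6, 6.7), (-60.3, 4.7)]
solid t 33.08 tcp [631.9 -14.3  64.4] F [-0.2 -5.   4.5] grip 56.2 35.0
[5.2, 4.6, 4.8, 5.3, 5.8, 6.2] s -59.50000000000004 cmd lag -60.27400088038826
```

```bash
cat > q.py <<'E'
from h import *
z=64.4; s=float(open('s.txt').read()); log=[]
while s<-40 and robot.observe()['t']<37.5:
    f=push(); log.append((round(s,1),round(f,1)))
    if f>12.5: break
    s+=1. if f<8 else .4; robot.servo_line(bar(s,z),feed=15)
print(log); F=[]
for _ in range(4): robot.hold(.1); F.append(round(push(),1))
print('held',F); say('solid')
e=s; log=[]
while push()>1.5 and e>s-3:
    e-=.4; robot.servo_line(bar(e,z),feed=15); log.append((round(e,1),round(push(),1)))
print(log)
grip(0.75); say('open')
robot.servo_line(bar(e,120),feed=150); say('up')
viewer.read_camera("scene")
for n,x0 in(("new_brick",(632,-14,A)),("middle_brick",(627,76,A)),("end_brick",(622,166,A))):
    p,q=fit(n,60,["scene"],x0); r=p[:2]-M; print(n,p.round(3),'along',round(r@U,1),'side',round(r@np.array([U[1],-U[0]]),1),round(q,3))
c=viewer.read_camera("scene"); cv2.imwrite("pics/s2.png",cv2.resize(c[180:360,200:440,::-1],None,fx=3,fy=3,interpolation=cv2.INTER_CUBIC))
say('end')
E
python3 q.py
```

```text
[(-59.5, 6.2), (-58.5, 4.8), (-57.5, 5.2), (-56.5, 4.9), (-55.5, 4.8), (-54.5, 5.6), (-53.5, 5.7), (-52.5, 5.8), (-51.5, 8.5), (-51.1, 8.8), (-50.7, 9.3), (-50.3, 10.0), (-49.9, 9.8), (-49.5, 9.7), (-49.1, 10.7), (-48.7, 11.8)]
held [12.3, 12.7, 12.9, 11.8]
solid t 38.08 tcp [631.1  -6.8  64.5] F [ -0.7 -11.9   4.1] grip 55.4 35.0
[(-48.7, 11.4), (-49.1, 11.1), (-49.5, 9.7), (-49.9, 8.5), (-50.3, 9.1), (-50.7, 8.2), (-51.1, 7.3), (-51.5, 6.3)]
open t 40.48 tcp [631.4  -4.2  64. ] F [-0.2 -0.  -0.3] grip 69.0 0.0
up t 40.99 tcp [631.6  -5.  119.9] F [ 0.   0.2 -1.7] grip 69.0 0.0
new_brick [ 6.32693e+02 -1.34260e+01  8.00000e-03] along -59.6 side 0.5 0.676
middle_brick [6.29939e+02 7.54690e+01 6.00000e-03] along 29.4 side 2.8 0.749Traceback (most recent call last):
  File "q.py", line 18, in <module>
    p,q=fit(n,60,["scene"],x0); r=p[:2]-M; print(n,p.round(3),'along',round(r@U,1),'side',round(r@np.array([U[1],-U[0]]),1),round(q,3))
        ~~~^^^^^^^^^^^^^^^^^^^
  File "h.py", line 30, in fit
    r=minimize(cost,x0,method='Nelder-Mead',options=dict(initial_simplex=x0+np.array([[0,0,0],[8,0,0],[0,8,0],[0,0,15]]),xatol=.1,fatol=1e-4,maxiter=150))
    res = _minimize_neldermead(fun, x0, args, callback, bounds=bounds,
                               **options)
    fsim[k] = func(sim[k])
              ~~~~^^^^^^^^
    fx = function(np.copy(x), *(wrapper_args + args))
  File "h.py", line 28, in cost
    return t/len(D)
           ~^~~~~~~
ZeroDivisionError: division by zero
```

```bash
python3 - <<'E'
from h import *
c=viewer.read_camera("scene"); cv2.imwrite("pics/s2.png",cv2.resize(c[200:330,220:360,::-1],None,fx=4.5,fy=4.5,interpolation=cv2.INTER_CUBIC))
say('end')
E
```

```text
end t 41.24 tcp [631.1  -5.4 118.9] F [0.1 0.2 0.6] grip 69.0 0.0
```

View pics/s2.png

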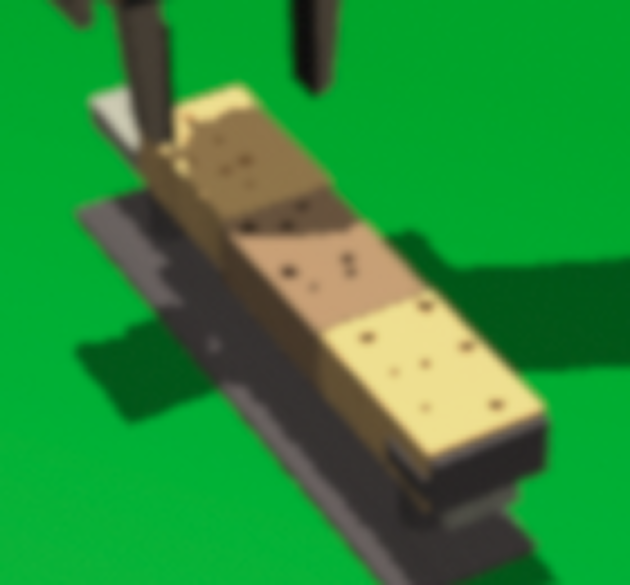

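The crop shows three bricks in line, with tight joints at about (275,205) and (375,315), and the fingertips clear above the bricks. I'm handing it in.

```bash
python3 -c "
from cell import robot
print(robot.job_done())"
```

```text
the job is handed in; nothing more can be done
None
```

I handed the job in at about 41 s: the row came up solid and was held at about 12 N (wrist reading), and after release the last picture shows all three bricks in line with no visible gaps; the verdict wasn't shown, and my final pose measurement failed partway, so the end state rests on that picture.

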